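# Set and lock the dose on the short bottle-top dispenser

## Robot

A 6-joint arm with a two-finger parallel gripper is mounted at the origin on the work surface. World frame = base frame: x ahead of the robot, y to its left, z up, the work surface at z = 0. Lengths are in mm, angles in degrees, forces in N, time in s.
With the tool pointing down it reaches from about 300 to 850 mm from the base axis. Payload 4.2 kg.
Tool frame: the origin (TCP) lies between the finger pads, 19 mm behind the fingertips; this is the grasp point; x points along the fingers, y is the direction in which the jaws open and shut, and the axes are right-handed (so a half turn about x gives the same grasp; the last joint's range is limited). The gripper opens to 91 mm and grips with 3 to 60 N. Pads are 32 mm wide; open, the fingers measure 118 mm over their backs; the gripper's body (76 mm by 178 mm) begins 60 mm behind the grasp point.
Start: joints at [-77.464, 18.312, 89.639, -0, 72.044, -1.146], TCP at [136.01, -558.697, 232.776] pointing down, gripper open.
Joint ranges: [-177.97, 177.97], [-48.28, 115.42], [12.27, 149.76], [-77.06, 257.06], [2.81, 150.46], [-146.56, 146.56]. Speed limits (degrees/s): [147.25, 147.25, 180, 180, 180, 180].

## Interface

Orientations are given as [roll, pitch, yaw] about the fixed x, y, z axes, in that order (R = Rz(yaw) Ry(pitch) Rx(roll)).
In Python, from workcell import env gives the robot as it stands.
- The arm moves only by the shell command python3 -m handwheel 'ROWS' [FORCE]. ROWS is text: rows parted by semicolons, each of 7 numbers parted by spaces: the turn, a rotation vector about the tool's x, y, z in degrees, then the shift along the tool's x, y, z in m, then the finger opening in m, from 0 to 0.0912. In form: rx ry rz x y z grip; .... A call has 1 to 12 rows; each row is the pose to reach, as a shift and turn from the pose commanded when the call began, along the tool's axes at that moment; what a row does not reach only later rows make up. A row lasts 1/12 s, in which the tool goes at most 41.7 mm and 7.16 degrees, less where a joint would pass 70% of its speed; a pose out of reach is approached as far as the arm can. A call with a gripper value outside its range is refused whole. The fingers move at their own pace and stop on an object; FORCE is the grip in N (left out, the last holds). Time passes only in rows, so rows that repeat a pose let the fingers close. It gives the time, the measured TCP pose, the force and the opening at its end, in the units of the state.
- env.state(): the state, without advancing time (a new reading comes with each control period).
- env.grab_frame(name): name is "side" or "top"; returns the picture (480x640x3 uint8, red, green, blue); there is no depth.
- env.get_calibration(name): a dict with "mtx" (3x3 intrinsics, pixels), "T" (4x4, takes a point from camera to world coordinates). Camera axes: x right, y up, looking along -z (the intrinsics and any distortion apply to the point x, -y, -z); pixel columns grow to the right and rows downward; lengths in mm; the calibration is good to about 2 mm. A picture is of the moment at which its call begins. get_calibration takes no time and is no camera call.
- env.job_done(): hands the job in, once; it reports no verdict.
The state is a dict: "time_s": time; "qpos": joint angles; "qvel": joint speeds; "effort": joint torques, N m; "ee_pos": TCP position; "ee_rot": TCP orientation; "force": force on the tool from outside, world axes, zero at the start; "torque": the same for the moment, N m; "gripper_width": finger opening in mm.
Only numpy, scipy, OpenCV 4.12 (cv2) and the standard library are available. Lean on these libraries where they do the work, as an engineer would, in place of code of your own. Each camera call takes 0.05 s, during which the arm holds its last target. There are 200 camera calls.

## Task

Set the dose on the short bottle-top dispenser to 7: slide its lock fully out, turn the ribbed sleeve until it clicks with its mark at 7, then slide the lock fully back in. Leave the tall dispenser and everything else on the bench as they are.

Things in the scene. Friction and masses are not known exactly. Their poses are not given: they have to be found in the camera images.
- short_disp: the SHORT bottle-top dispenser, fixed: 110 mm square steel foot, squat amber bottle 94 mm across, grey head, round white scale plate (96 mm across, top 160 mm above the bench) with numerals 0 to 10 round it and the turning sleeve in its middle. Lock on a grey track (26 mm wide) to local -x, thin nozzle to +x, 99 mm long. Origin: centre of the foot's underside, z up
- short_disp_sleeve (a joint): rotation (rad) of the short dispenser's ribbed grey sleeve about the vertical: 0 when its mark points at numeral 0, grows clockwise seen from above, 0.45 rad per numeral, stop at 10 (4.5 rad). It clicks (about 0.1 N m) into place at each whole numeral
- short_disp_sleeve_grip (a point): on the sleeve's axis, 22 mm above the scale plate: a good TCP height for gripping the sleeve from above. Sleeve is a cylinder 38 mm across, 28 mm tall, on the plate; a white button 18 mm across stands a further 14 mm above it. In the frame of short_disp it lies at (0, 0, 182 mm)
- short_disp_mark (a point): tip of the sleeve's black mark, 24 mm from its axis at plate height, turning with the sleeve; it points at the numeral that is set. In the dispenser's frame numeral v lies at the angle 2.25 - 0.45 v rad from local +x (counter-clockwise positive from above)
- short_disp_lock (a joint): position (m) of the short dispenser's sliding lock: 0 = pushed fully in towards the sleeve (locked), 0.012 = pulled fully out, away from the sleeve along the dispenser's local -x (unlocked). Slides with about 3 N and stays where left. In, it blocks the sleeve; it goes in only when the sleeve rests on a whole numeral
- short_disp_lock_grip (a point): on the upright grey tab of the lock, a good TCP point for pinching it from above: 22 mm above the track, 4 mm below the tab's top. Tab is 14 mm along the slide, 16 mm across it (pinch it across), 26 mm tall; its top is 2 mm below the scale plate's top. Locked, it lies 62 mm from the sleeve's axis towards local -x
- tall_disp: the TALL bottle-top dispenser, a bystander fixed to the bench: the same head on a slimmer (72 mm), taller bottle; scale plate top 225 mm, button top 267 mm above the bench; to be left alone. Origin at the centre of the foot's underside
- tall_disp_mark (a point): tip of the mark on the tall dispenser's sleeve, 24 mm from its axis
- tall_disp_lock (a joint): position (m) of the tall dispenser's lock, 0 = in; to be left alone
- tip_box: loose bystander: black pipette-tip box 115 x 80 x 60 mm; origin at centre of its underside
- cassette0: loose bystander: flat white test cassette 70 x 20 x 5 mm lying on the bench; origin at centre of its underside
- cassette1: loose bystander: flat white test cassette 70 x 20 x 5 mm lying on the bench; origin at centre of its underside
- cassette2: loose bystander: flat white test cassette 70 x 20 x 5 mm lying on the bench; origin at centre of its underside
- marker: loose bystander: blue marker pen 12 mm thick, 125 mm long, lying down; origin at its underside's centre
- jar: loose bystander: closed jar 44 mm across, 55 mm tall; origin at centre of its underside
- beaker: loose bystander: open glass beaker 60 mm across, 70 mm tall; origin at centre of its underside
Not all that is in view belongs to the job. What is shaped like the short_disp but pink is not meant.

How it is judged:
By the outcome, as a careful person would: the job done as asked, in the order asked, and still so for the second after the job is handed in, with the robot touching nothing.
It also fails if it takes over 72 s, if anything falls off the work surface, if the arm or the gripper's body presses on something with over 40 N, if the wrist force passes 120 N, or if a joint passes its speed limit or range.

## Working session

There is one attempt and no reset: what is moved stays moved. The work goes in short steps, Python scripts to look and compute and a shell command to move; the robot and the scene stay as the last step left them, time stands still between calls to the robot, and variables do not carry over. Pictures are saved under pics/ and viewed, on a budget of 10 in all, crops included, one or two more only if the job needs it, and the job is handed in when it is done.

```bash
mkdir -p pics; ls
python3 - <<'E'
from workcell import env
import cv2
for n in("top","side"):
    f=env.grab_frame(n); cv2.imwrite(f"pics/{n}0.png",f[...,::-1]); c=env.get_calibration(n); print(n,c)
print(env.state())
E
```

```text
pics
top {'mtx': array([[607.51773107,   0.        , 307.89350016],
       [  0.        , 607.51773107, 238.01822067],
       [  0.        ,   0.        ,   1.        ]]), 'T': array([[-2.88164405e-02,  9.88820181e-01, -1.46301958e-01,
         2.94992342e+02],
       [-9.99568359e-01, -2.93430626e-02, -1.44229302e-03,
        -2.46601546e+01],
       [-5.71911596e-03,  1.46197246e-01,  9.89238928e-01,
         1.35489917e+03],
       [ 0.00000000e+00,  0.00000000e+00,  0.00000000e+00,
         1.00000000e+00]])}
side {'mtx': array([[439.96969973,   0.        , 319.11993817],
       [  0.        , 439.96969973, 240.89632837],
       [  0.        ,   0.        ,   1.        ]]), 'T': array([[ 9.99100449e-01,  1.57126415e-02, -3.93878814e-02,
         4.20032588e+02],
       [-3.97396121e-02,  6.71088843e-01, -7.40311102e-01,
        -8.12293536e+02],
       [ 1.48005248e-02,  7.41210414e-01,  6.71109579e-01,
         8.78513821e+02],
       [ 0.00000000e+00,  0.00000000e+00,  0.00000000e+00,
         1.00000000e+00]])}
{'time_s': 0.1, 'qpos': array([-7.74633377e+01,  1.83477405e+01,  8.97004999e+01,  1.68993625e-04,
        7.20417848e+01, -1.14759524e+00]), 'qvel': array([-0.01254077, -0.03547405, -0.19765812,  0.00945169,  0.04554826,
       -0.0442385 ]), 'effort': array([ 7.23930066e-05, -4.13334382e+01, -2.32510042e+01,  7.28816539e-02,
        4.21886018e-02, -6.08802429e-05]), 'ee_pos': array([ 135.92261723, -558.27226729,  231.99935162]), 'ee_rot': array([-91.24985766,  89.90997469, 102.43434765]), 'force': array([-0.89365184,  0.30693282,  0.17181498]), 'torque': array([-0.03137708, -0.01073166,  0.02946472]), 'gripper_width': 91.49633213127996}
```

View pics/top0.png

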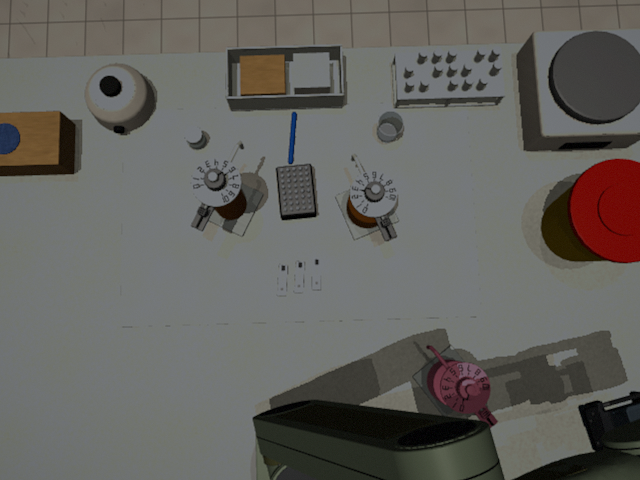

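View pics/side0.png

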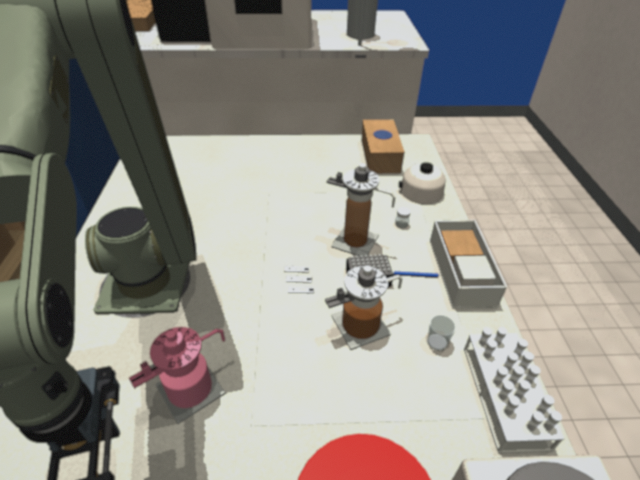

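The top view shows the short dispenser near pixel (372,195), with its lock at about (388,232) and its nozzle at about (354,157). The tall one is near (222,182). In the side view the short one is at (366,285). The pink one is a decoy. Next I'll enlarge the short one.

```bash
cat > h.py <<'E'
import numpy as np, cv2
from workcell import env
def ray(n,u,v,z):
    c=env.get_calibration(n);K=c["mtx"];T=c["T"]
    d=T[:3,:3]@np.array([(u-K[0,2])/K[0,0],-(v-K[1,2])/K[1,1],-1]);o=T[:3,3]
    return o+d*(z-o[2])/d[2]
def proj(n,p):
    c=env.get_calibration(n);K=c["mtx"];T=c["T"]
    q=T[:3,:3].T@(np.array(p)-T[:3,3]);return np.array([K[0,2]+K[0,0]*q[0]/-q[2],K[1,2]+K[1,1]*-q[1]/-q[2]])
E
python3 - <<'E'
from h import *
a=cv2.imread("pics/top0.png")[145:245,330:415]; b=cv2.imread("pics/side0.png")[255:345,320:410]
a=cv2.resize(cv2.convertScaleAbs(a,alpha=1.7),(510,600),interpolation=cv2.INTER_CUBIC)
cv2.imwrite("pics/c1.png",a)
for p in [(372,195),(388,232),(354,157)]: print(ray("top",*p,160))
f=cv2.imread("pics/top0.png"); g=cv2.cvtColor(f,cv2.COLOR_BGR2HSV)
print(g[200,360],g[200,300],g[206,372],g[190,373])
E
```

```text
[ 555.17598912 -154.10819699  160.        ]
[ 479.08158734 -182.58297941  160.        ]
[ 634.90218388 -121.13551899  160.        ]
[107  14 125] [15 12 83] [105  16 125] [107  14 127]
```

View pics/c1.png

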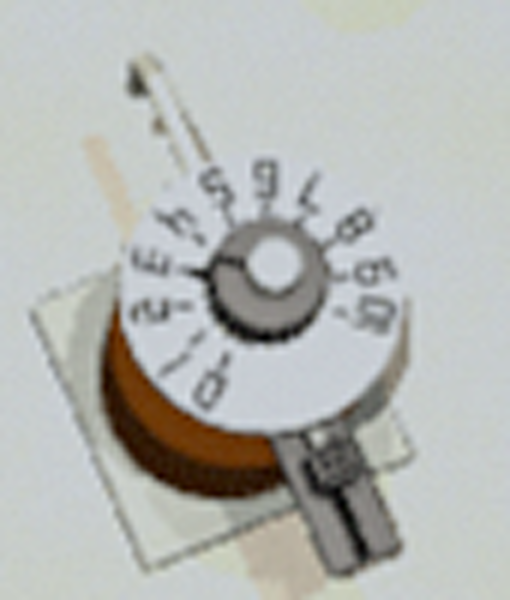

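Run:
```python
from h import *
def fit(n,x0,x1,y0,y1):
    f=cv2.imread(f"pics/{n}0.png"); 
    r=f[y0:y1,x0:x1].astype(int); print(n,"bench",f[250,400],f[330,420])
    m=((r[...,0]-r[...,2])>3)&(r.min(-1)>100)
    m=cv2.morphologyEx(m.astype(np.uint8),cv2.MORPH_OPEN,np.ones((2,2)))
    cs,_=cv2.findContours(m,0,1); c=max(cs,key=cv2.contourArea)
    h=cv2.convexHull(c); e=cv2.fitEllipse(h); print(e, cv2.boundingRect(h),cv2.contourArea(h))
    return e[0][0]+x0,e[0][1]+y0
for n,b in (("top",(335,412,155,225)),("side",(330,400,255,310))):
    p=fit(n,*b); print(n,p,ray(n,*p,160))
# axis direction from foot/track: track end mid and tab, nozzle
C=lambda x,y:(330+x/6,145+y/6)
b=ray("top",*C(366,562),134); 
t=ray("top",*C(335,442),158)
nz=ray("top",*C(145,62),150)
print("trackend",b,"tab",t,"noz",nz)
for a,c in (([35,300],[150,570]),([150,570],[412,460])):
    A=ray("top",*C(*a),0);B=ray("top",*C(*c),0);d=B-A;print("foot edge",np.degrees(np.arctan2(d[1],d[0])),np.linalg.norm(d),A,B)
```

```text
top bench [121 119 117] [115 119 117]
((37.77743148803711, 46.243072509765625), (30.203754425048828, 44.52745819091797), 99.99110412597656) (16, 36, 45, 27) 888.0
top (372.7774314880371, 201.24307250976562) [ 542.3535633  -155.09973427  160.        ]
side bench [213 222 220] [216 222 220]
((52.56407928466797, 28.259178161621094), (12.463362693786621, 14.340614318847656), 165.85903930664062) (47, 22, 13, 13) 116.5
side (382.56407928466797, 283.2591781616211) [ 596.61418418 -162.08366955  160.        ]
trackend [ 469.22232023 -191.44231307  134.        ] tab [ 506.48090335 -179.81760137  158.        ] noz [ 641.24867264 -122.42371319  150.        ]
foot edge -159.36257055040295 111.96073068860026 [592.491638  -89.1509434   0.       ] [ 487.71548457 -128.61184667    0.        ]
foot edge -68.79448402928828 107.63715763283241 [ 487.71548457 -128.61184667    0.        ] [ 526.64938638 -228.96078285    0.        ]
```

```bash
cat >> h.py <<'E'
from scipy.spatial.transform import Rotation as R
C0=np.array([558.5,-157.5]); YAW=21.5
def loc(x,y,z,C=None,yaw=None):
    C=C0 if C is None else C; a=np.radians(YAW if yaw is None else yaw)
    return np.array([C[0]+x*np.cos(a)-y*np.sin(a),C[1]+x*np.sin(a)+y*np.cos(a),z])
def delta(p,jaw,s=None):
    "turn (tool axes, deg) and shift (m) to TCP p, tool x down, tool y at world angle jaw"
    s=s or env.state(); Rc=R.from_euler('xyz',s["ee_rot"],degrees=True)
    j=np.radians(jaw); y=np.array([np.cos(j),np.sin(j),0]); x=np.array([0,0,-1.])
    Rt=R.from_matrix(np.c_[x,y,np.cross(x,y)])
    cy=Rc.as_matrix()[:,1]
    print("t",round(s["time_s"],2),"jaw now",np.degrees(np.arctan2(cy[1],cy[0])).round(2),"pos",s["ee_pos"].round(1),"q",s["qpos"].round(1),"F",s["force"].round(1),"w",round(s["gripper_width"],1))
    print("turn",np.degrees((Rc.inv()*Rt).as_rotvec()).round(2),"shift",(Rc.inv().apply(p-s["ee_pos"])/1000).round(4))
E
python3 - <<'E'
from h import *
for p,j in((loc(-66,0,300),111.5),(loc(-66,0,300),-68.5)): delta(p,j)
E
```

```text
t 0.1 jaw now -76.32 pos [ 135.9 -558.3  232. ] q [-77.5  18.3  89.7   0.   72.   -1.1] F [-0.9  0.3  0.2] w 91.5
turn [1.7218e+02 1.4000e-01 1.0000e-02] shift [-0.0675 -0.2806 -0.44  ]
t 0.1 jaw now -76.32 pos [ 135.9 -558.3  232. ] q [-77.5  18.3  89.7   0.   72.   -1.1] F [-0.9  0.3  0.2] w 91.5
turn [-7.82 -0.01  0.09] shift [-0.0675 -0.2806 -0.44  ]
```

```bash
python3 -m handwheel '0 0 0 -0.04 0 0 0.06; 0 0 0 -0.067 -0.02 -0.03 0.06; -2 0 0 -0.067 -0.04 -0.06 0.06; -4 0 0 -0.067 -0.06 -0.09 0.06; -6 0 0 -0.067 -0.08 -0.12 0.06; -7.8 0 0 -0.067 -0.1 -0.15 0.06; -7.8 0 0 -0.067 -0.12 -0.18 0.06; -7.8 0 0 -0.067 -0.14 -0.21 0.06; -7.8 0 0 -0.067 -0.16 -0.24 0.06; -7.8 0 0 -0.067 -0.18 -0.27 0.06; -7.8 0 0 -0.067 -0.2 -0.3 0.06; -7.8 0 0 -0.067 -0.22 -0.33 0.06' 10
python3 - <<'E'
from h import *
delta(loc(-66,0,300),-68.5)
E
```

```text
time_s: 1.1
ee_pos: [405.3, -265.2, 299.5]
ee_rot: [-39.4, 90.0, 162.1]
force: [-0.8, -0.6, 0.3]
gripper_width: 59.9
t 1.1 jaw now -68.52 pos [ 405.3 -265.2  299.5] q [-34.6   7.9  93.9  -0.   78.2  34. ] F [-0.8 -0.6  0.3] w 59.9
turn [-0.02  0.02  0.01] shift [-0.0005 -0.0441 -0.116 ]
```

```bash
python3 -m handwheel '0 0 0 0 -0.012 -0.032 0.06; 0 0 0 0 -0.024 -0.064 0.06; 0 0 0 0 -0.036 -0.096 0.06; 0 0 0 0.01 -0.044 -0.116 0.06; 0 0 0 0.04 -0.044 -0.116 0.06; 0 0 0 0.07 -0.044 -0.116 0.06; 0 0 0 0.07 -0.044 -0.116 0.06;0 0 0 0.07 -0.044 -0.116 0.06'
python3 - <<'E'
from h import *
delta(loc(-66,0,154),-68.5)
f=env.grab_frame("side");g=env.grab_frame("top"); cv2.imwrite("pics/side1.png",f[...,::-1]);cv2.imwrite("pics/top1.png",g[...,::-1])
a=cv2.resize(f[235:345,300:410,::-1],(600,600),interpolation=cv2.INTER_CUBIC);cv2.imwrite("pics/c2.png",a)
for p in (loc(0,0,160),loc(0,0,188),loc(0,0,202),loc(-66,0,158),loc(-66,0,230-19)): print((proj("side",p)-[300,235])*600/110, proj("top",p))
E
```

```text
time_s: 1.77
ee_pos: [495.6, -183.0, 228.6]
ee_rot: [-41.8, 89.8, 159.7]
force: [0.3, 0.2, 0.3]
gripper_width: 60.0
t 1.77 jaw now -68.51 pos [ 495.6 -183.   228.6] q [-21.5  14.4  95.9  -0.   70.   47. ] F [0.3 0.2 0.3] w 60.0
turn [-0.01  0.17  0.15] shift [ 0.0746 -0.0005 -0.0021]
[355.24794535 256.66876129] [373.61474588 193.33122611]
[361.23598255 208.86417607] [375.05945475 190.20835182]
[364.31937781 184.24835845] [375.80726818 188.59188266]
[208.16159009 308.15874245] [386.99382123 223.26538059]
[214.23779358 216.14124917] [390.40751029 218.54433268]
```

View pics/c2.png

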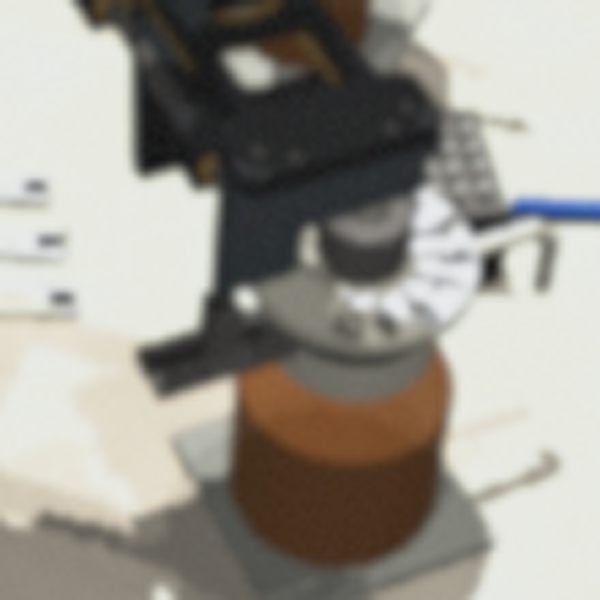

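The gripper hovers over the lock. The sleeve shows at crop (367,230), a few pixels right of the prediction. I'll check that numerically on the first, unobstructed side frame.

Run:
```python
from h import *
f=cv2.imread("pics/side0.png"); g=cv2.cvtColor(f,cv2.COLOR_BGR2GRAY)
for z,off in ((160,0),(175,0),(188,0),(202,0)):
    print(z,proj("side",loc(0,0,z)), proj("side",loc(0,0,z)+[1,0,0])-proj("side",loc(0,0,z)))
for r in (268,272,274,276,278,280,284,288): print(r,g[r,336:398:1].tolist())
```

```text
160 [365.12878998 282.05593957] [ 0.45016571 -0.00877609]
175 [365.71156905 277.40341137] [ 0.45485066 -0.00867748]
188 [366.2265968  273.29176561] [ 0.45899055 -0.00858704]
202 [366.79188593 268.77886572] [ 0.463534   -0.00848424]
268 [220, 220, 221, 220, 221, 220, 220, 220, 209, 169, 101, 38, 33, 67, 108, 138, 158, 183, 205, 216, 218, 219, 215, 191, 155, 131, 139, 170, 203, 219, 223, 223, 222, 221, 216, 199, 184, 183, 182, 171, 151, 139, 139, 141, 136, 121, 114, 125, 137, 134, 123, 129, 144, 147, 150, 177, 211, 219, 221, 221, 221, 222]
272 [221, 220, 221, 220, 220, 221, 220, 219, 212, 183, 144, 142, 178, 204, 218, 219, 213, 201, 198, 206, 212, 195, 160, 132, 124, 122, 116, 104, 100, 108, 117, 120, 121, 115, 107, 108, 119, 122, 120, 122, 152, 192, 217, 219, 211, 193, 160, 125, 105, 111, 117, 113, 108, 106, 113, 124, 140, 144, 126, 109, 110, 111]
274 [221, 221, 221, 220, 221, 221, 220, 219, 215, 209, 194, 177, 170, 177, 183, 183, 189, 205, 217, 219, 208, 173, 124, 106, 118, 125, 121, 112, 103, 97, 98, 98, 96, 95, 96, 108, 120, 124, 123, 141, 180, 212, 221, 221, 215, 196, 171, 147, 12
[... 889 characters left out ...]
 209, 209, 198, 190, 194, 201, 200, 185, 168, 152, 138, 148, 175, 195, 206, 214, 210]
284 [221, 221, 221, 221, 222, 221, 220, 214, 201, 203, 217, 222, 223, 222, 223, 222, 222, 222, 221, 221, 219, 212, 192, 161, 118, 76, 54, 49, 52, 51, 52, 53, 52, 52, 51, 57, 71, 100, 129, 156, 182, 205, 215, 216, 212, 211, 214, 215, 218, 218, 213, 178, 111, 42, 33, 84, 146, 194, 218, 220, 219, 200]
288 [210, 186, 163, 145, 131, 135, 163, 196, 210, 196, 180, 191, 215, 221, 222, 223, 222, 222, 222, 222, 222, 222, 222, 222, 221, 218, 205, 182, 165, 158, 161, 166, 163, 157, 167, 182, 194, 195, 195, 208, 218, 220, 215, 208, 207, 214, 216, 214, 211, 205, 189, 162, 149, 150, 154, 159, 165, 182, 207, 217, 217, 202]
```

The sleeve centre agrees within 1 mm, so I'll descend to the lock.

```bash
python3 -m handwheel '0 0 0 0.02 0 -0.002 0.06; 0 0 0 0.04 0 -0.002 0.06; 0 0 0 0.055 0 -0.002 0.06; 0 0 0 0.065 0 -0.002 0.06; 0 0 0 0.072 0 -0.002 0.06; 0 0 0 0.072 0 -0.002 0.06; 0 0 0 0.072 0 -0.002 0.05' 8
python3 - <<'E'
from h import *
delta(loc(-66,0,154),-68.5)
f=env.grab_frame("side");g=env.grab_frame("top")
a=cv2.resize(f[245:325,300:400,::-1],(500,400),interpolation=cv2.INTER_CUBIC)
b=cv2.convertScaleAbs(cv2.resize(g[180:260,350:410,::-1],(300,400),interpolation=cv2.INTER_CUBIC),alpha=1.8)
cv2.imwrite("pics/c3.png",np.hstack([a,b]))
E
```

```text
time_s: 2.45
ee_pos: [498.9, -183.1, 158.7]
ee_rot: [134.8, 89.9, -23.7]
force: [0.2, 0.4, 0.9]
gripper_width: 55.7
t 2.45 jaw now -68.53 pos [ 498.9 -183.1  158.7] q [-21.4  17.8 101.9  -0.   60.2  47.1] F [0.2 0.4 0.9] w 55.7
turn [-0.03 -0.07 -0.07] shift [ 0.0047 -0.002   0.0012]
```

View pics/c3.png

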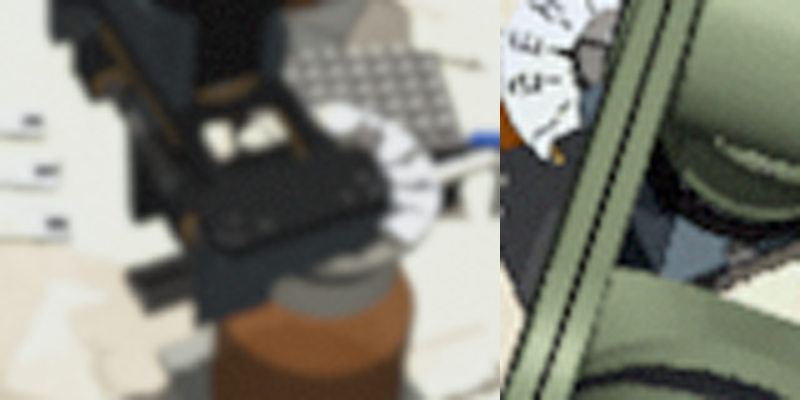

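The fingers straddle the tab with the pad clear of the plate rim. I'll lower 4 mm and pinch gently.

```bash
python3 -m handwheel '0 0 0 0.003 -0.001 0 0.05; 0 0 0 0.003 -0.001 0 0.04; 0 0 0 0.003 -0.001 0 0.03; 0 0 0 0.003 -0.001 0 0.02;0 0 0 0.003 -0.001 0 0.014;0 0 0 0.003 -0.001 0 0.01;0 0 0 0.003 -0.001 0 0.01;0 0 0 0.003 -0.001 0 0.01;0 0 0 0.003 -0.001 0 0.01' 8
python3 - <<'E'
from h import *
delta(loc(-66,0,154),-68.5)
E
```

```text
time_s: 3.3
ee_pos: [497.3, -180.3, 154.8]
ee_rot: [-87.1, 89.8, 114.4]
force: [-0.6, 5.6, 3.2]
gripper_width: 16.0
t 3.3 jaw now -68.56 pos [ 497.3 -180.3  154.8] q [-21.3  17.9 102.3   0.2  59.9  47.2] F [-0.6  5.6  3.2] w 16.0
turn [-0.06  0.01  0.2 ] shift [0.0008 0.0012 0.0008]
```

```bash
python3 -m handwheel '0 0 0 0 -0.001 0.003 0.01; 0 0 0 0 -0.001 0.006 0.01; 0 0 0 0 -0.001 0.009 0.01; 0 0 0 0 -0.001 0.012 0.01; 0 0 0 0 -0.001 0.014 0.01; 0 0 0 0 -0.001 0.014 0.01; 0 0 0 0 -0.001 0.014 0.01;0 0 0 0 -0.001 0.014 0.01' 14
python3 - <<'E'
from h import *
delta(loc(-78,0,154),-68.5)
E
```

```text
time_s: 3.97
ee_pos: [485.9, -184.7, 154.8]
ee_rot: [-162.2, 89.7, 39.2]
force: [4.8, 7.5, -1.6]
gripper_width: 15.3
t 3.97 jaw now -68.6 pos [ 485.9 -184.7  154.8] q [-22.2  17.  103.7   0.3  59.2  46.2] F [ 4.8  7.5 -1.6] w 15.3
turn [-0.1  -0.25  0.08] shift [0.0008 0.0013 0.0005]
```

```bash
python3 -m handwheel '0 0 0 0 -0.001 0.002 0.01; 0 0 0 0 -0.001 0.003 0.01; 0 0 0 0 -0.001 0.003 0.01; 0 0 0 0 -0.001 0.003 0.01' ; python3 -m handwheel '0 0 0 0 0 -0.003 0.01; 0 0 0 0 0 -0.003 0.03; 0 0 0 0 0 -0.003 0.05; 0 0 0 0 0 -0.003 0.06; 0 0 0 -0.03 0 -0.003 0.06; 0 0 0 -0.06 0 -0.003 0.06; 0 0 0 -0.09 0 -0.003 0.06; 0 0 0 -0.12 0 -0.003 0.06; 0 0 0 -0.12 0 -0.003 0.06;  0 0 0 -0.12 0 -0.003 0.06'
python3 - <<'E'
from h import *
delta(loc(0,0,275),-68.5-52)
f=env.grab_frame("side");g=env.grab_frame("top"); cv2.imwrite("pics/side2.png",f[...,::-1])
a=cv2.resize(f[245:325,300:400,::-1],(750,600),interpolation=cv2.INTER_CUBIC)
cv2.imwrite("pics/c4.png",a)
E
```

```text
time_s: 4.3
ee_pos: [485.6, -184.7, 154.8]
ee_rot: [174.9, 89.4, 16.3]
force: [12.8, 9.2, -6.8]
gripper_width: 16.1
time_s: 5.13
ee_pos: [484.5, -185.9, 276.6]
ee_rot: [124.1, 89.8, -34.5]
force: [-0.2, 0.8, -0.8]
gripper_width: 60.2
t 5.13 jaw now -68.55 pos [ 484.5 -185.9  276.6] q [-22.2  11.6  92.5  -0.1  75.6  46.3] F [-0.2  0.8 -0.8] w 60.2
turn [51.95 -0.22 -0.13] shift [ 0.0017  0.0006 -0.0793]
```

View pics/c4.png

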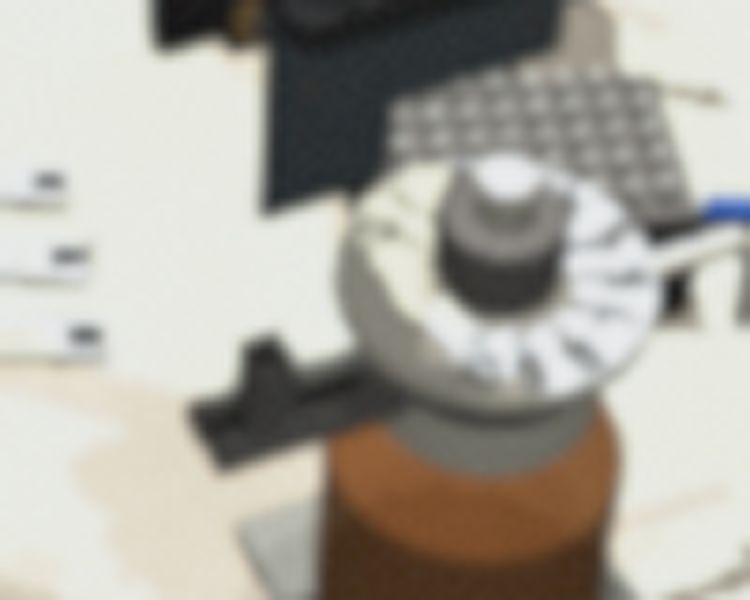

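The lock is fully out: it didn't move further under 12.8 N. Next is the sleeve.

```bash
python3 -m handwheel '-7 0 0 0 0 -0.03 0.06; -14 0 0 0 0 -0.055 0.06; -21 0 0 0 0 -0.079 0.06; -28 0 0 0 0 -0.079 0.06; -35 0 0 0.01 0 -0.079 0.06; -38.5 0 0 0.03 0 -0.079 0.06; -38.5 0 0 0.05 0 -0.079 0.06; -38.5 0 0 0.07 0 -0.079 0.06; -38.5 0 0 0.085 0 -0.079 0.06; -38.5 0 0 0.094 0 -0.079 0.06; -38.5 0 0 0.094 0 -0.079 0.06; -38.5 0 0 0.094 0 -0.079 0.06'
python3 - <<'E'
from h import *
delta(loc(0,0,182),-30)
E
```

```text
time_s: 6.23
ee_pos: [557.0, -156.1, 179.9]
ee_rot: [-66.7, 89.9, 173.2]
force: [-0.3, -1.0, 0.6]
gripper_width: 59.9
t 6.23 jaw now -30.02 pos [ 557.  -156.1  179.9] q [-16.8  20.8  93.8  -0.   65.5  13.2] F [-0.3 -1.   0.6] w 59.9
turn [-0.02  0.04  0.1 ] shift [-0.0021  0.0019  0.0005]
```

```bash
python3 -m handwheel '0 0 0 -0.002 0.001 0 0.05; 0 0 0 -0.002 0.001 0 0.045; 0 0 0 -0.002 0.001 0 0.04; 0 0 0 -0.002 0.001 0 0.03;0 0 0 -0.002 0.001 0 0.03;0 0 0 -0.002 0.001 0 0.03;0 0 0 -0.002 0.001 0 0.03;0 0 0 -0.002 0.001 0 0.03' 8
python3 - <<'E'
from h import *
delta(loc(0,0,182),-30)
E
```

```text
time_s: 6.9
ee_pos: [558.8, -156.9, 182.6]
ee_rot: [77.8, 90.0, -42.2]
force: [1.9, -1.5, -3.0]
gripper_width: 37.8
t 6.9 jaw now -30.02 pos [ 558.8 -156.9  182.6] q [-16.8  20.8  93.4  -0.   65.7  13.2] F [ 1.9 -1.5 -3. ] w 37.8
turn [-0.02  0.01 -0.04] shift [0.0006 0.0001 0.0007]
```

```bash
python3 -m handwheel '0 0 0 0 0 0 0.03; 5 0 0 0 0 0 0.03; 10 0 0 0 0 0 0.03; 15 0 0 0 0 0 0.03; 20 0 0 0 0 0 0.03; 25 0 0 0 0 0 0.03; 30 0 0 0 0 0 0.03; 35 0 0 0 0 0 0.03; 40 0 0 0 0 0 0.03; 46 0 0 0 0 0 0.03; 51.6 0 0 0 0 0 0.03; 51.6 0 0 0 0 0 0.03' 25
python3 - <<'E'
from h import *
delta(loc(0,0,182),-30-51.6)
print(env.state()["torque"])
E
```

```text
time_s: 7.9
ee_pos: [558.4, -156.2, 182.6]
ee_rot: [-65.1, 89.9, 123.2]
force: [1.2, 0.8, -1.5]
gripper_width: 37.5
t 7.9 jaw now -81.71 pos [ 558.4 -156.2  182.6] q [-16.8  20.8  93.4   0.   65.8  64.9] F [ 1.2  0.8 -1.5] w 37.5
turn [-0.11  0.02  0.05] shift [0.0006 0.0013 0.    ]
[ 0.07231171 -0.14447496  0.02122603]
```

```bash
python3 -m handwheel '5 0 0 0 0 0 0.03; 10 0 0 0 0 0 0.03; 15 0 0 0 0 0 0.03; 20 0 0 0 0 0 0.03; 25 0 0 0 0 0 0.03; 30 0 0 0 0 0 0.03; 35 0 0 0 0 0 0.03; 40 0 0 0 0 0 0.03; 46 0 0 0 0 0 0.03; 51.5 0 0 0 0 0 0.03; 51.5 0 0 0 0 0 0.03; 51.5 0 0 0 0 0 0.03' 25
python3 - <<'E'
from h import *
delta(loc(0,0,182),-30-103.1)
print(env.state()["torque"])
E
```

```text
time_s: 8.9
ee_pos: [558.6, -155.5, 182.6]
ee_rot: [-46.0, 89.9, 91.1]
force: [1.3, 4.3, -1.5]
gripper_width: 37.6
t 8.9 jaw now -132.91 pos [ 558.6 -155.5  182.6] q [-1.680e+01  2.080e+01  9.340e+01  1.000e-01  6.580e+01  1.161e+02] F [ 1.3  4.3 -1.5] w 37.6
turn [0.19 0.09 0.09] shift [ 0.0006  0.0016 -0.0013]
[ 0.88512391 -0.33415191 -0.01284786]
```

```bash
python3 -m handwheel '0 0 0 0 0 0 0.04; 0 0 0 0 0 0 0.05; 0 0 0 0 0 0 0.06; 0 0 0 -0.03 0 0 0.06; -7 0 0 -0.06 0 0 0.06; -14 0 0 -0.095 0 0 0.06; -21 0 0 -0.095 0 0 0.06; -28 0 0 -0.095 0 0 0.06; -35 0 0 -0.095 0 0 0.06; -42 0 0 -0.095 0 0 0.06; -49 0 0 -0.095 0 0 0.06; -56 0 0 -0.095 0 0 0.06'
python3 - <<'E'
from h import *
delta(loc(-78,1.5,275),-68.5)
E
```

```text
time_s: 9.9
ee_pos: [558.3, -157.3, 278.0]
ee_rot: [66.7, 89.9, -100.0]
force: [-0.1, 1.0, 0.4]
gripper_width: 59.9
t 9.9 jaw now -76.73 pos [ 558.3 -157.3  278. ] q [-16.8  17.4  84.4  -0.1  78.2  59.9] F [-0.1  1.   0.4] w 59.9
turn [-8.23  0.04 -0.07] shift [0.003  0.0099 0.0772]
```

```bash
python3 -m handwheel '-4 0 0 0 0 0.03 0.06; -8.2 0 0 0 0.005 0.06 0.06; -8.2 0 0 0 0.01 0.09 0.06; -8.2 0 0 0 0.01 0.12 0.06; -8.2 0 0 0 0.01 0.15 0.06; -8.2 0 0 0 0.01 0.18 0.06; -8.2 0 0 0 0.01 0.2 0.06;-8.2 0 0 0 0.01 0.2 0.06'
python3 - <<'E'
from h import *
delta(loc(-78,1.5,275),-68.5)
f=env.grab_frame("side");g=env.grab_frame("top"); cv2.imwrite("pics/side3.png",f[...,::-1]); cv2.imwrite("pics/top3.png",g[...,::-1])
a=cv2.resize(f[245:325,335:395,::-1],(360,480),interpolation=cv2.INTER_CUBIC)
b=cv2.convertScaleAbs(cv2.resize(g[165:245,342:412,::-1],(420,480),interpolation=cv2.INTER_CUBIC),alpha=1.8)
cv2.imwrite("pics/c5.png",np.hstack([a,b]))
E
```

```text
time_s: 10.57
ee_pos: [362.1, -211.6, 278.2]
ee_rot: [19.2, 89.9, -139.8]
force: [-0.5, 1.3, -0.3]
gripper_width: 59.8
t 10.57 jaw now -69.02 pos [ 362.1 -211.6  278.2] q [-3.180e+01  2.400e+00  1.032e+02 -1.000e-01  7.440e+01  3.730e+01] F [-0.5  1.3 -0.3] w 59.8
turn [-0.52  0.13 -0.04] shift [ 0.0029  0.019  -0.1247]
```

View pics/c5.png

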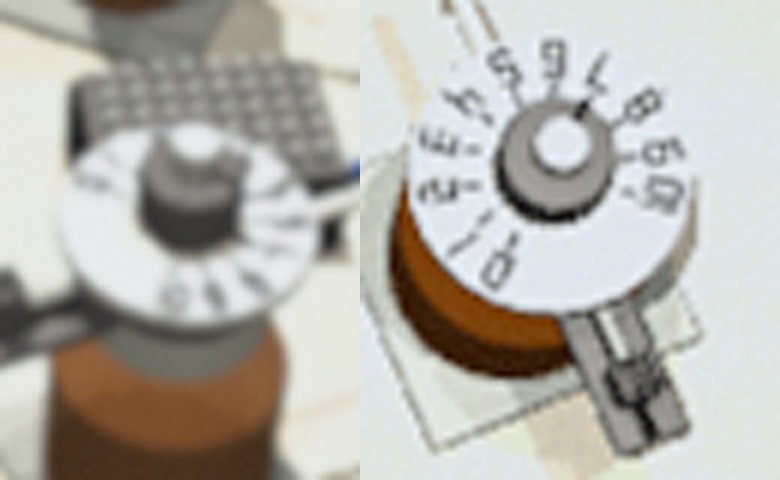

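The top view shows the mark at crop (585,105), pointing at 7, with the lock out. Now I'll push the lock back in.

```bash
python3 -m handwheel '-0.5 0 0 0 0.01 -0.03 0.06; -0.5 0 0 0 0.019 -0.06 0.06; -0.5 0 0 0 0.019 -0.09 0.06; -0.5 0 0 0 0.019 -0.11 0.06; -0.5 0 0 0.01 0.019 -0.125 0.06; -0.5 0 0 0.04 0.019 -0.125 0.06; -0.5 0 0 0.07 0.019 -0.125 0.06; -0.5 0 0 0.09 0.019 -0.125 0.06; -0.5 0 0 0.11 0.019 -0.125 0.06; -0.5 0 0 0.12 0.019 -0.125 0.06; -0.5 0 0 0.12 0.019 -0.125 0.06; -0.5 0 0 0.12 0.019 -0.125 0.06'
python3 - <<'E'
from h import *
delta(loc(-78,1.5,154.5),-68.5)
E
```

```text
time_s: 11.67
ee_pos: [489.6, -183.7, 157.6]
ee_rot: [-27.0, 90.0, 174.6]
force: [-0.4, 0.0, 1.0]
gripper_width: 60.1
t 11.67 jaw now -68.39 pos [ 489.6 -183.7  157.6] q [-21.8  17.2 102.9  -0.   59.9  46.6] F [-0.4  0.   1. ] w 60.1
turn [0.11 0.03 0.01] shift [ 0.0031 -0.0006  0.0043]
```

```bash
python3 -m handwheel '0 0 0 0.003 -0.001 0.004 0.05; 0 0 0 0.003 -0.001 0.004 0.04; 0 0 0 0.003 -0.001 0.004 0.03; 0 0 0 0.003 -0.001 0.004 0.02;0 0 0 0.003 -0.001 0.004 0.01;0 0 0 0.003 -0.001 0.004 0.01;0 0 0 0.003 -0.001 0.004 0.01;0 0 0 0.003 -0.001 0.004 0.01' 8
python3 - <<'E'
from h import *
delta(loc(-78,1.5,154.5),-68.5)
E
```

```text
time_s: 12.33
ee_pos: [485.5, -184.7, 155.0]
ee_rot: [105.6, 89.9, -52.8]
force: [1.2, -0.8, -0.1]
gripper_width: 16.0
t 12.33 jaw now -68.41 pos [ 485.5 -184.7  155. ] q [-22.1  17.  103.7  -0.   59.3  46.4] F [ 1.2 -0.8 -0.1] w 16.0
turn [ 0.09 -0.02 -0.08] shift [ 0.0005 -0.0001  0.0001]
```

Gripped cleanly, so I'll push in by 12 mm plus a little.

```bash
python3 -m handwheel '0 0 0 0 0 -0.003 0.01; 0 0 0 0 0 -0.006 0.01; 0 0 0 0 0 -0.009 0.01; 0 0 0 0 0 -0.012 0.01; 0 0 0 0 0 -0.014 0.01; 0 0 0 0 0 -0.014 0.01; 0 0 0 0 0 -0.015 0.01;0 0 0 0 0 -0.015 0.01; 0 0 0 0 0 -0.015 0.01' 15
python3 - <<'E'
from h import *
delta(loc(-66,1.5,154.5),-68.5)
E
```

```text
time_s: 13.08
ee_pos: [497.0, -180.2, 155.0]
ee_rot: [10.0, 89.6, -148.3]
force: [-8.2, -7.6, 6.4]
gripper_width: 15.9
t 13.08 jaw now -68.35 pos [ 497.  -180.2  155. ] q [-21.   17.9 102.3  -0.3  60.   47.5] F [-8.2 -7.6  6.4] w 15.9
turn [ 0.15  0.35 -0.06] shift [ 0.0005 -0.0001  0.0004]
```

```bash
python3 -m handwheel '0 0 0 0 0 0.0015 0.02; 0 0 0 0 0 0.0015 0.04; 0 0 0 0 0 0.0015 0.06; 0 0 0 0 0 0.0015 0.06; 0 0 0 -0.03 0 0.0015 0.06; 0 0 0 -0.06 0 0.0015 0.06; 0 0 0 -0.09 0 0.0015 0.06; 0 0 0 -0.12 0 0.03 0.06; 0 0 0 -0.12 0 0.06 0.06;  0 0 0 -0.12 0 0.09 0.06; 0 0 0 -0.12 0 0.12 0.06; 0 0 0 -0.12 0 0.12 0.06'
python3 - <<'E'
from h import *
delta(loc(-78,1.5,275),-68.5)
f=env.grab_frame("side");g=env.grab_frame("top"); cv2.imwrite("pics/side4.png",f[...,::-1]); cv2.imwrite("pics/top4.png",g[...,::-1])
a=cv2.resize(f[245:325,330:390,::-1],(360,480),interpolation=cv2.INTER_CUBIC)
b=cv2.convertScaleAbs(cv2.resize(g[165:245,342:412,::-1],(420,480),interpolation=cv2.INTER_CUBIC),alpha=1.8)
cv2.imwrite("pics/c6.png",np.hstack([a,b]))
# scene change vs start in bystander area
d=cv2.absdiff(cv2.imread("pics/top0.png")[80:310,170:335],g[80:310,170:335,::-1]).max(-1); print("left-area change px",(d>30).sum())
d=cv2.absdiff(cv2.imread("pics/top0.png")[80:150,335:480],g[80:150,335:480,::-1]).max(-1); print("beaker area",(d>30).sum())
E
```

```text
time_s: 14.08
ee_pos: [383.7, -223.3, 275.0]
ee_rot: [-13.4, 89.9, -172.0]
force: [-0.4, 0.4, -0.5]
gripper_width: 60.2
t 14.08 jaw now -68.56 pos [ 383.7 -223.3  275. ] q [-3.16e+01  4.90e+00  1.01e+02 -1.00e-01  7.42e+01  3.70e+01] F [-0.4  0.4 -0.5] w 60.2
turn [-0.06  0.12  0.03] shift [-0.0002  0.0013 -0.1087]
left-area change px 0
beaker area 0
```

View pics/c6.png

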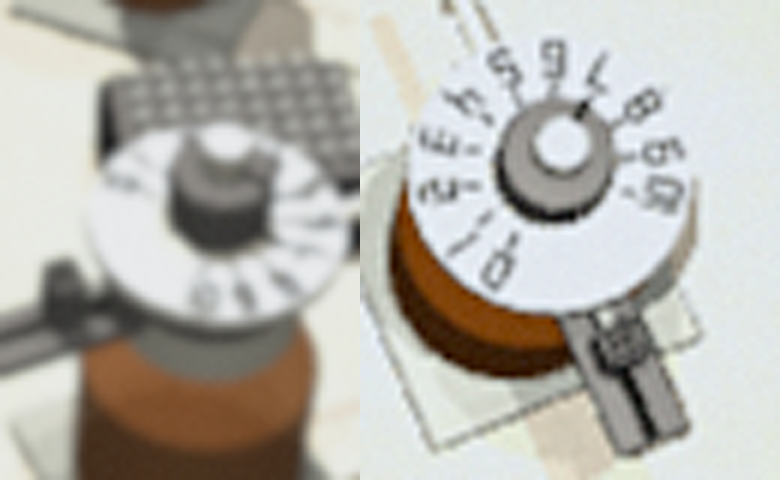

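The mark is at 7 (crop 585,105), and the lock is in (tab at crop 625,345), looking the same as at the start. The bystanders haven't moved. I'll hand in.

```bash
python3 -c "
from workcell import env
print(env.job_done())"
```

```text
the job is handed in; nothing more can be done
None
```

The short dispenser is set to 7 and locked again, and I handed the job in at about 14 s of the 72 s allowed.

- **Lock out:** I slid it out about 12.2 mm. It moved only 0.3 mm more when I pulled with about 13 N, so it was at its stop.
- **Sleeve:** I turned it four numerals clockwise, from 3 to 7, about 103°. I didn't feel the click separately, but the mark pointed at 7 after I let go, and the lock then went in.
- **Lock in:** I slid it back about 12.3 mm until it resisted with about 10 N. The gripper ended within about 0.3 mm of where it first gripped the locked tab.

In the last pictures the mark is at 7 and the lock tab is back where it started. The areas of the top view with the tall dispenser, tip box, cassettes, marker, jar and beaker show no changed pixels since the start. I didn't compare the rest of the bench, including the pink dispenser. The gripper was open and well clear at hand-in, and no check failed or disagreed.

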